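# Set the cheese press: mould home, play out, one full turn

## Task

Gently push the mould tray of the cheese press fully home, then turn the handwheel clockwise to lower the pressing plate by exactly one full turn of the screw, and let go. The wheel has a lot of play: feel for the point where it bites and count the turn only from there, and do not run past it. Leave the bowl, jar and spoon beside it alone.

Things in the scene. Friction and masses are not known exactly. Their poses are not given: they have to be found in the camera images.
- press: small bench cheese press bolted to the table: base plate 200 x 200 x 12 mm, two round posts 168 mm apart, a crossbar (34 mm deep, 200 mm long, top 160 mm above the table) and above it a level handwheel. Origin: on the table under the press's axis; z up; its x axis points away from the open side, so the tray is pushed in along +x of the press.
- tray (a joint): how far the mould tray stands out of the press (m): 0 is fully home against its stop, up to 0.055 is drawn out along -x of the press. It slides on rails with about 3 N of friction.
- tab (a point): middle of the upright steel tab on the outer edge of the mould tray, 55 mm above the table. The tab is a flat plate 12 mm thick (along the press's x), 60 mm wide (along its y) and stands from 22 to 70 mm above the table; at home it is 109 mm from the press's axis. The white mould (100 mm across, rim 92 mm above the table) stands on the tray behind it.
- hub (a point): centre of the handwheel, on the upright axis of the press, 184 mm above the table. The rim is a 12 mm round bar on a 100 mm circle with three spokes; clockwise seen from above lowers the plate.
- wheel: the handwheel (origin at the table below the hub). It has play on the nut that drives the screw, up to about half a turn: there it turns almost freely (0.6 N at the crank handle) and nothing else moves. Once it bites, turning takes about 14 N at the handle; an arm that stops there still feels several N. The play lying ahead differs each time; the wheel's direction does not tell it.
- crank_mid (a point): grip point of the wheel's crank handle: an upright wooden knob, 20 mm across, from 194 to 248 mm above the table, this point on its axis 224 mm above the table, 50 mm from the wheel's axis. It spins freely on its own pin, so the hand that holds it need not turn with the wheel.
- stem_top (a point): top end of the threaded stem (14 mm across) that stands out of the middle of the wheel, about 221 mm above the table (0.6 mm either way at the start). The stem does not turn; it sinks with the pressing plate (80 mm across, fixed on the stem's lower end), 2 mm for each whole turn of the nut. The crank handle's circle clears it.
- bowl: blue mixing bowl, 150 mm across, 70 mm tall; origin at the centre of its underside; a bystander
- jar: closed glass jar, 66 mm across, 90 mm tall; origin at the centre of its underside; a bystander
- spoon: wooden spoon, 240 mm long, lying on the table; origin on its underside, x along it; a bystander

How it is judged:
By the outcome, as a careful person would: the job done as asked, in the order asked, and still so for the second after the job is handed in, with the robot touching nothing.
It also fails if it takes over 72 s, if anything falls off the work surface, if the arm or the gripper's body presses on something with over 40 N, if the wrist force passes 120 N, or if a joint passes its speed limit or range.

## Robot

A 7-joint arm with a two-finger parallel gripper is mounted at the origin on the work surface. World frame = base frame: x ahead of the robot, y to its left, z up, the work surface at z = 0. Lengths are in m, angles in rad, forces in N, time in s.
With the tool pointing down it reaches from about 0.4 to 0.85 m from the base axis. Payload 4.5 kg.
Tool frame: the origin (TCP) lies on the centre line of the jaws, within the pads' length; the fingertips stand 19 mm ahead of it and the grasp point (between the pads) is the TCP (tip_reach is the distance from the TCP to the fingertips, in m); z points along the fingers, y is the line along which they close (so a half turn about z gives the same grasp; the last joint's range is limited). The gripper opens to 85 mm and grips with 20 to 120 N. Pads are 22 mm wide; open, the fingers measure 114 mm over their backs; the gripper's body (76 mm by 85 mm) begins 54 mm behind the grasp point. The pads swing forward as they close: fully open they stand 13 mm farther back than shut.
Start: joints at [-1.08, 0.689, -0.195, 1.565, 0.157, 0.902, -0.215], TCP at [0.276, 0.561, 0.25] pointing down, gripper open.
Joint ranges: [-3.01, 3.01], [-0.46, 2.08], [-1.47, 1.51], [0.13, 2.56], [-1, 4.14], [0.04, 2.09], [-2.66, 2.66]. Speed limits (rad/s): [2.57, 2.57, 3.14, 3.14, 3.14, 3.14, 3.14].

## Interface

Orientations are given as a 3x3 rotation matrix whose columns are the frame's x, y, z axes.
In Python, from rig import * gives the robot as it stands.
- The arm moves only by the tool jog_arm, never from a script. Its argument "steps" is text: rows parted by semicolons, each of 6 numbers parted by spaces: the shift along the world's x, y, z in m, then the turn, a rotation vector about the world's x, y, z in rad. A call has 1 to 8 rows; each row is the pose to reach, as a shift and turn from the pose commanded when the call began; what a row does not reach only later rows make up. A row lasts 1/10 s, in which the tool goes at most 50 mm and 8.59 degrees, less where a joint would pass 70% of its speed; a pose out of reach is approached as far as the arm can. A call with a gripper value outside its range is refused whole. "grip" is the opening, from -1 (shut) to 1 (fully open), set as the call begins (left out, the last holds). The fingers move at their own pace and stop on an object; "squeeze" is the grip in N (left out, the last holds). Time passes only in rows, so rows that repeat a pose let the fingers close. It gives the time, the measured TCP pose, the force, the opening and the grip force at its end, in the units of the state.
- observe(): the state, without advancing time (a new reading comes with each control period).
- grab_frame(name): name is "scene" or "side" or "wrist"; returns a dict with "pixels" (480x640x3 uint8, red, green, blue), "intrinsics" (3x3 intrinsics, pixels), "k1" (the pictures are not rectified: a ray, as slopes to the right and down, at radius r is drawn at 1 + k1 r^2 times it, then the intrinsics apply), "rvec" (rotation vector, rad) and "tvec" (3), from world to camera coordinates, as OpenCV has them; the wrist camera has in their place "hand_eye" (4x4, takes a point from camera to tool coordinates, whose origin is the TCP and whose axes are the flange's). Camera axes: x right, y down, z forward; pixel columns grow to the right and rows downward; lengths in m; the calibration is good to about 2 mm. A picture is of the moment at which its call begins: read the wrist's pose just before it. There is no depth.
- sign_off(): hands the job in; it is judged then, once.
The state is a dict: "time": time; "joints": joint angles; "dq": joint speeds; "joint_torque": joint torques, N m; "eef_pos": TCP position; "orientation": TCP orientation; "wrist_force": force on the tool from outside, world axes, zero at the start; "torque": the same for the moment, N m; "grip_width": opening from 0.0 (shut) to 1.0 (fully open); "grip_force": force on a finger pad.
Only numpy, scipy, OpenCV 4.12 (cv2) and the standard library are available. Lean on these libraries where they do the work, as an engineer would, in place of code of your own. Each camera call takes 0.05 s, during which the arm holds its last target. There are 200 camera calls.

## Working session

There is one attempt and no reset: what is moved stays moved. The work goes in short steps, Python scripts to look and compute and a tool call to move; the robot and the scene stay as the last step left them, time stands still between calls to the robot, and variables do not carry over. Pictures are saved under pics/ and viewed, at most 10 in all, crops included, and the job is handed in when it is done.

Besides the shell and the picture viewer there is one more tool, called after "Call:" as name(argument=value, ...), one argument or row to a line, values as JSON. jog_arm: Moves the arm, as the interface text tells. Its arguments: {"type":"object","properties":{"steps":{"type":"string"},"grip":{"type":"number"},"squeeze":{"type":"number"}},"required":["steps"]}

```bash
mkdir -p pics; ls; python3 - <<'E'
from rig import *
import cv2
s=observe();print({k:s[k] for k in('time','eef_pos','orientation','wrist_force','grip_width')})
for n in('scene','side'):
    f=grab_frame(n);cv2.imwrite(f'pics/{n}0.png',f['pixels'][:,:,::-1]);print(n,f['intrinsics'],f['k1'],f['rvec'],f['tvec'])
E
```

```text
pics
{'time': 0.0, 'eef_pos': array([0.27545073, 0.56034388, 0.24949146]), 'orientation': array([[-8.97501522e-01,  4.41010841e-01, -6.75344758e-04],
       [ 4.41011334e-01,  8.97499913e-01, -1.70587317e-03],
       [-1.46186702e-04, -1.82885846e-03, -9.99998317e-01]]), 'wrist_force': array([-0.34966255, -0.4365318 , -1.22643452]), 'grip_width': 1.0046414772170116}
scene [[437.59970086   0.         317.91776341]
 [  0.         437.59970086 242.28478716]
 [  0.           0.           1.        ]] -0.05759048800571023 [ 1.32737613  2.2342424  -0.8836779 ] [ 0.23660912 -0.30113482  1.41105255]
side [[497.75834684   0.         316.99245842]
 [  0.         497.75834684 245.96048334]
 [  0.           0.           1.        ]] -0.0200430266230207 [ 2.16871757 -0.60782613  0.31028825] [-0.50456814  0.3226712   0.66957542]
```

View pics/scene0.png

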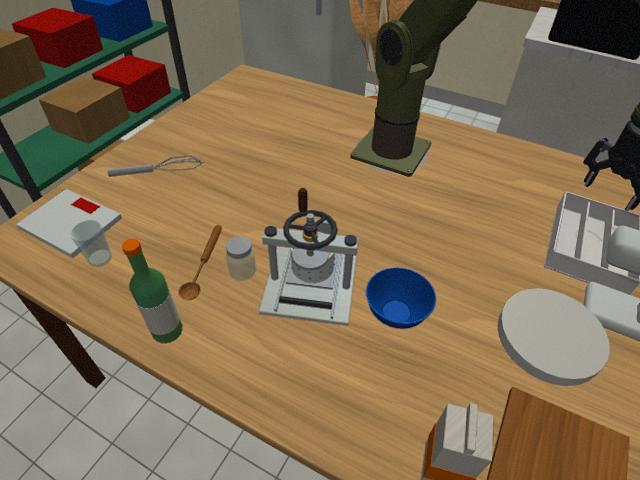

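View pics/side0.png

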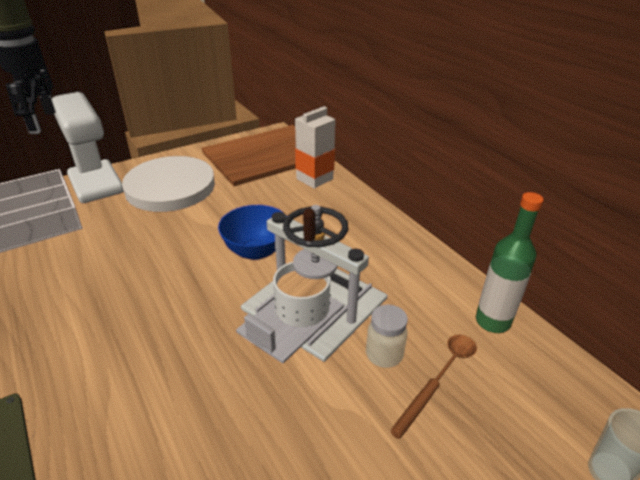

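The scene view shows the press at about (310,265), with the wheel hub at (311,230), the crank knob at (303,198) and the post caps at (270,232) and (350,241). In the side view the tab is at (260,333), the hub at (316,226), the knob at (309,222), and the caps at (279,217) and (357,256). I'll zoom in on both for precise pixels.

```bash
python3 - <<'E'
import cv2,numpy as np
a=cv2.imread('pics/scene0.png')[180:330,250:370];b=cv2.imread('pics/side0.png')[195:360,235:395]
a=cv2.resize(a,(400,500),interpolation=cv2.INTER_CUBIC) # scale 3.333
b=cv2.resize(b,(400,412),interpolation=cv2.INTER_CUBIC) # 2.5
b=np.vstack([b,np.zeros((88,400,3),np.uint8)])
cv2.imwrite('pics/crop0.png',np.hstack([a,b]))
E
```

```text
(no output)
```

View pics/crop0.png

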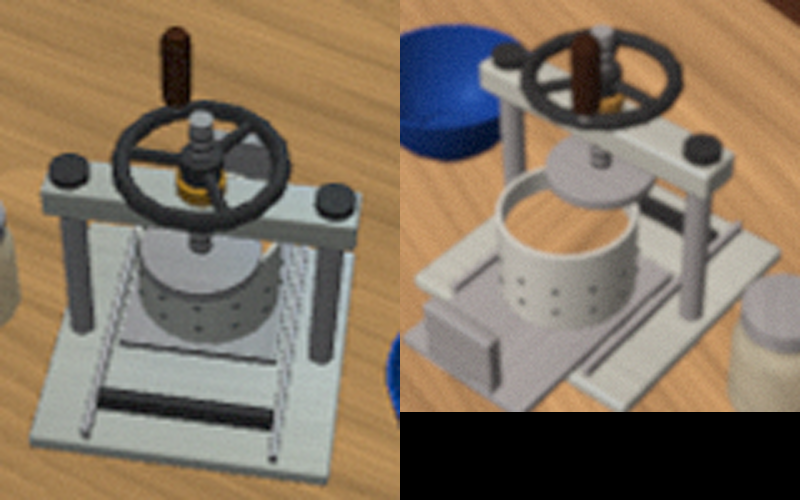

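Both crops show the press with its open side facing the robot. In crop pixels, the left (scene) half has the stem top at (201,117), knob (175,35)–(177,103) and base corners (31,437) and (327,474). The right (side) half has the stem top at (202,35), knob (185,40)–(185,108) and tab top corners (25,305) and (98,355). I'll fit a model to these.

```bash
cat > h.py <<'E'
from rig import *
import cv2,numpy as np
from scipy.optimize import least_squares
def proj(f,P):
    d=np.array([f['k1'],0,0,0,0.])
    return cv2.projectPoints(np.asarray(P,float),np.asarray(f['rvec'],float),np.asarray(f['tvec'],float),np.asarray(f['intrinsics'],float),d)[0][:,0]
def model(p):
    x,y,a,ph,d,zc=p
    L=dict(stem=(0,0,.221),hub=(0,0,.184),kt=(.05*np.cos(ph),.05*np.sin(ph),.248),km=(.05*np.cos(ph),.05*np.sin(ph),.222),
     cl=(0,.084,zc),cr=(0,-.084,zc),bl=(.1,.1,.012),br=(.1,-.1,.012),nr=(-.1,-.1,.012),tl=(-.115-d,.03,.07),tr=(-.115-d,-.03,.07),tlb=(-.115-d,.03,.022),trb=(-.115-d,-.03,.022))
    c,s=np.cos(a),np.sin(a)
    return {k:(x+c*v[0]-s*v[1],y+s*v[0]+c*v[1],v[2]) for k,v in L.items()}
E
python3 - <<'E'
from h import *
fs,fd=grab_frame('scene'),grab_frame('side')
A=dict(stem=(201,117),hub=(201,166),kt=(175,32),km=(176,68),cl=(335,192),cr=(70,160),bl=(327,472),br=(31,436))
B=dict(stem=(202,33),hub=(202,79),kt=(185,38),km=(185,75),cl=(109,48),cr=(304,143),br=(379,250),nr=(222,405),tl=(25,304),tr=(98,355),tlb=(29,345),trb=(98,394))
A={k:(250+v[0]*.3,180+v[1]*.3) for k,v in A.items()};B={k:(235+v[0]*.4,195+v[1]*.4) for k,v in B.items()}
def res(p):
    M=model(p)
    return np.concatenate([(proj(f,[M[k] for k in D])-np.array(list(D.values()))).ravel() for f,D in((fs,A),(fd,B))])
r=min((least_squares(res,[.6,0,0,ph,.04,.17],loss='soft_l1') for ph in(0,2,4)),key=lambda r:r.cost)
print(r.x.round(4),r.cost);R=res(r.x).reshape(-1,2).round(1)
for k,v in zip(list(A)+list(B),R):print(k,v,end=' ')
M=model(r.x);print('\nkm',M['km'],'tab mid',(np.array(M['tl'])+M['trb'])/2)
E
```

```text
[0.6099 0.037  0.3576 3.5984 0.035  0.1696] 17.01814569499983
stem [-0.4 -0.7] hub [-0.4 -2. ] kt [-0.1 -1.2] km [-0.3 -2.1] cl [-0.  -0.5] cr [-1.1  0.5] bl [0.8 0.4] br [-1.4 -0. ] stem [-0.2 -1.1] hub [-0.4 -1.1] kt [ 0.  -0.2] km [ 0.  -1.1] cl [-0.4  0.6] cr [-0.3 -0.5] br [ 1.1 -1.5] nr [1.  1.2] tl [ 0.1 -0.9] tr [-2.2 -4.4] tlb [0.7 2.3] trb [-0.9 -0.4] 
km (np.float64(0.5755972118203886), np.float64(0.0006241718985704192), 0.222) tab mid [ 0.46942835 -0.01550107  0.046     ]
```

Call:
jog_arm(
  steps=".022 -.039 .004 0 0 -.0945; .0435 -.078 .008 0 0 -.189; .065 -.117 .012 0 0 -.2835; .087 -.155 .016 0 0 -.378; .109 -.194 .02 0 0 -.4725; .13 -.233 .024 0 0 -.567; .152 -.272 .028 0 0 -.6615; .174 -.311 .03 0 0 -.756",
  grip=-1,
  squeeze=40,
)

```text
time: 1.0
eef_pos: [0.4504, 0.2484, 0.2807]
orientation: [[-0.347, 0.938, 0.001], [0.938, 0.347, 0.0], [0.0, 0.001, -1.0]]
wrist_force: [0.3, 0.2, 0.8]
grip_width: 0.0
grip_force: 0.0
```

Call:
jog_arm(
  steps="-.003 -.04 0 0 0 0; -.006 -.08 0 0 0 0; -.009 -.12 0 0 0 0; -.012 -.16 0 0 0 0; -.015 -.2 0 0 0 0; -.018 -.24 0 0 0 0; -.022 -.281 0 0 0 0; -.022 -.281 0 0 0 0",
)

```text
time: 1.8
eef_pos: [0.4264, -0.0373, 0.2803]
orientation: [[-0.34, 0.94, -0.001], [0.94, 0.34, -0.003], [-0.003, -0.002, -1.0]]
wrist_force: [0.5, 0.8, 0.2]
grip_width: 0.003
grip_force: 0.0
```

Call:
jog_arm(
  steps="0 0 -.04 0 0 0; 0 0 -.08 0 0 0; 0 0.002 -.12 0 0 0; 0 .003 -.16 0 0 0; 0 .003 -.195 0 0 0; 0 .003 -.225 0 0 0; 0 .003 -.225 0 0 0",
)

```text
time: 2.5
eef_pos: [0.4316, -0.0275, 0.0562]
orientation: [[-0.351, 0.936, -0.014], [0.936, 0.351, 0.001], [0.005, -0.013, -1.0]]
wrist_force: [0.7, -0.2, 0.1]
grip_width: 0.004
grip_force: 0.0
```

```bash
python3 - <<'E'
from h import *
s=observe();print(s['eef_pos'],s['wrist_force'])
w=grab_frame('wrist');a=grab_frame('side')['pixels']
b=cv2.resize(a[180:380,200:400],(400,400),interpolation=cv2.INTER_CUBIC)
im=np.hstack([cv2.resize(w['pixels'],(400,300)).copy(),np.zeros((300,0,3),np.uint8)])
im=np.vstack([im,np.zeros((100,400,3),np.uint8)])
cv2.imwrite('pics/p1.png',np.hstack([im,b])[:,:,::-1])
E
```

```text
[ 0.43156481 -0.02751681  0.05623067] [ 0.66936663 -0.1728574   0.11149005]
```

View pics/p1.png

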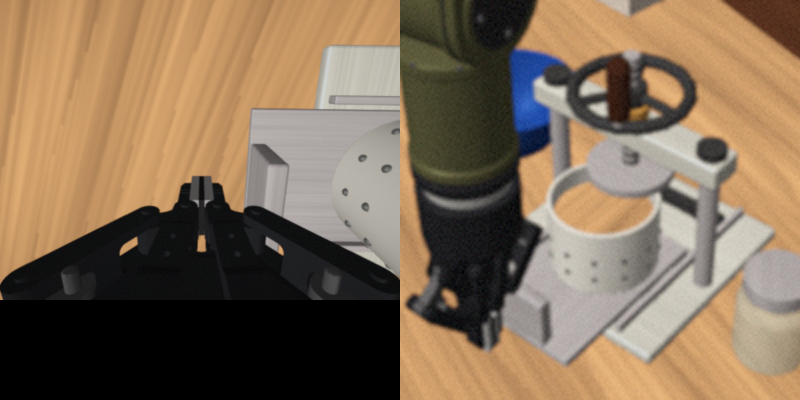

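The left panel (wrist) shows the closed fingers at (200,190), square to the tab's face at (270,200). The side panel shows the finger about 25 mm short of the tab, in line with it. I'll push gently from here.

Call:
jog_arm(
  steps=".0047 .0017 .004 0 0 0; .0094 .0034 .008 0 0 0; .014 .005 .01 0 0 0; .0187 .0068 .01 0 0 0; .0187 .0068 .01 0 0 0",
)

```text
time: 3.1
eef_pos: [0.4519, -0.0213, 0.0698]
orientation: [[-0.351, 0.937, -0.007], [0.937, 0.351, 0.001], [0.003, -0.006, -1.0]]
wrist_force: [-0.9, -0.0, 0.1]
grip_width: 0.003
grip_force: 0.0
```

Call:
jog_arm(
  steps=".0028 .001 0 0 0 0; .0056 .002 0 0 0 0; .0084 .003 0 0 0 0; .0112 .004 0 0 0 0; .014 .005 0 0 0 0; .0168 .006 0 0 0 0; .0196 .007 0 0 0 0",
)

```text
time: 3.8
eef_pos: [0.4703, -0.0146, 0.0692]
orientation: [[-0.35, 0.937, -0.01], [0.937, 0.35, 0.0], [0.004, -0.009, -1.0]]
wrist_force: [-2.9, -1.0, 1.0]
grip_width: -0.002
grip_force: 1.6
```

Call:
jog_arm(
  steps=".0019 .0007 0 0 0 0; .0038 .0014 0 0 0 0; .0056 .002 0 0 0 0; .0075 .0028 0 0 0 0; .0094 .0035 0 0 0 0; .0094 .0035 0 0 0 0",
)

```text
time: 4.4
eef_pos: [0.4803, -0.011, 0.0693]
orientation: [[-0.351, 0.937, -0.008], [0.937, 0.351, 0.001], [0.003, -0.007, -1.0]]
wrist_force: [-2.0, -2.2, -2.2]
grip_width: 0.001
grip_force: 1.0
```

Call:
jog_arm(
  steps=".0014 .0005 0 0 0 0; .0028 .001 0 0 0 0; .0042 .0016 0 0 0 0",
)

```text
time: 4.7
eef_pos: [0.4839, -0.0097, 0.0693]
orientation: [[-0.35, 0.937, -0.009], [0.937, 0.35, 0.0], [0.003, -0.009, -1.0]]
wrist_force: [-2.6, -1.8, -0.9]
grip_width: -0.0
grip_force: 1.5
```

Call:
jog_arm(
  steps=".0014 .0005 0 0 0 0; .0028 .001 0 0 0 0; .0028 .001 0 0 0 0",
)

```text
time: 5.0
eef_pos: [0.4872, -0.0085, 0.0693]
orientation: [[-0.35, 0.937, -0.008], [0.937, 0.35, 0.0], [0.003, -0.008, -1.0]]
wrist_force: [-2.0, -2.5, -1.8]
grip_width: -0.001
grip_force: 1.1
```

Call:
jog_arm(
  steps=".0009 .0004 0 0 0 0; .0019 .0007 0 0 0 0; .0019 .0007 0 0 0 0",
)

```text
time: 5.3
eef_pos: [0.4882, -0.0081, 0.0693]
orientation: [[-0.35, 0.937, -0.01], [0.937, 0.35, -0.0], [0.003, -0.009, -1.0]]
wrist_force: [-3.4, -1.4, -0.6]
grip_width: -0.001
grip_force: 1.9
```

Call:
jog_arm(
  steps=".0009 .0004 0 0 0 0; .0019 .0007 0 0 0 0; .0019 .0007 0 0 0 0",
)

```text
time: 5.6
eef_pos: [0.4883, -0.0081, 0.0693]
orientation: [[-0.35, 0.937, -0.013], [0.937, 0.35, -0.001], [0.003, -0.013, -1.0]]
wrist_force: [-6.7, -2.2, 2.8]
grip_width: 0.003
grip_force: 3.5
```

Call:
jog_arm(
  steps=".0009 .0004 0 0 0 0; .0009 .0004 0 0 0 0",
)

```text
time: 5.8
eef_pos: [0.4883, -0.0081, 0.0692]
orientation: [[-0.35, 0.937, -0.015], [0.937, 0.35, -0.002], [0.003, -0.015, -1.0]]
wrist_force: [-8.2, -3.3, 3.6]
grip_width: 0.002
grip_force: 4.3
```

The tray is home: the tool stopped, the force rose, and press x of −0.130 matches the expected position. Now I'll retract, rise and go above the knob.

Call:
jog_arm(
  steps="-.014 -.005 0 0 0 0; -.03 -.011 .0 0 0 0; -.03 -.011 .045 0 0 0; -.03 -.011 .09 0 0 0; -.03 -.011 .135 0 0 0; -.03 -.011 .18 0 0 0; -.03 -.011 .228 0 0 0; -.03 -.011 .228 0 0 0",
)

```text
time: 6.6
eef_pos: [0.467, -0.0162, 0.3039]
orientation: [[-0.351, 0.936, 0.009], [0.936, 0.351, 0.002], [-0.001, 0.009, -1.0]]
wrist_force: [0.6, 0.1, 0.6]
grip_width: 0.005
grip_force: 0.0
```

Call:
jog_arm(
  steps="0 0 0 0 0 0; 0 0 0 0 0 0",
  grip=-0.06,
)

```text
time: 6.8
eef_pos: [0.4615, -0.0176, 0.2968]
orientation: [[-0.351, 0.936, -0.009], [0.936, 0.351, 0.001], [0.004, -0.008, -1.0]]
wrist_force: [0.0, 0.3, 0.1]
grip_width: 0.333
grip_force: 0.0
```

```bash
python3 - <<'E'
from h import *
s=observe();print(s['eef_pos'],s['wrist_force'],s['grip_width'])
w=grab_frame('wrist');print(w['hand_eye'],w['intrinsics'],w['k1'])
a=grab_frame('side')['pixels']
np.savez('w1.npz',p=s['eef_pos'],R=s['orientation'],H=w['hand_eye'],K=w['intrinsics'],k1=w['k1'])
b=cv2.resize(a[180:380,200:400],(300,300),interpolation=cv2.INTER_CUBIC)
b=np.vstack([b,np.zeros((75,300,3),np.uint8)])
cv2.imwrite('pics/p2.png',np.hstack([cv2.resize(w['pixels'],(500,375)),b])[:,:,::-1])
E
```

```text
[ 0.46150646 -0.01757624  0.29683186] [0.02267282 0.29770317 0.13113678] 0.3333675812870672
[[ 1.05601076e-03 -9.62436438e-01 -2.71505040e-01  6.82722247e-02]
 [ 9.99999399e-01  9.36525641e-04  5.69653236e-04  1.41874399e-04]
 [-2.93983600e-04 -2.71505479e-01  9.62436849e-01 -1.24709483e-01]
 [ 0.00000000e+00  0.00000000e+00  0.00000000e+00  1.00000000e+00]] [[348.96304995   0.         322.09750972]
 [  0.         348.96304995 238.89031785]
 [  0.           0.           1.        ]] -0.006105526824210503
```

View pics/p2.png

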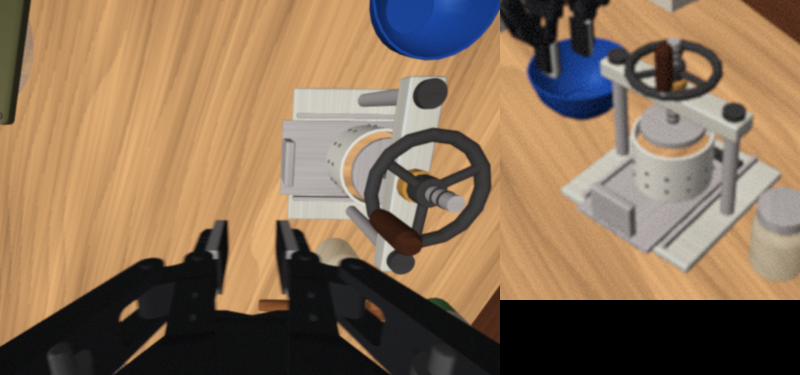

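The wrist view has the knob's top at (408,241) and the stem top at (453,202). The tray is home in the side panel, with the tab against the base's edge. I'll check these points against the fit.

```bash
python3 - <<'E'
import numpy as np,cv2
d=np.load('w1.npz')
def ray(u,v,z):
    n=cv2.undistortPoints(np.array([[[u*1.28,v*1.28]]]),d['K'],np.array([float(d['k1']),0,0,0]))[0,0]
    H=d['H'];o=d['p']+d['R']@H[:3,3];r=d['R']@H[:3,:3]@np.array([*n,1]);return o+r*(z-o[2])/r[2]
k=ray(408,241,.246);s=ray(453,202,.2205);h=ray(428,187,.184)
print(k,s,h,'dist',np.linalg.norm((k-s)[:2]),'ang',np.degrees(np.arctan2(*(k-s)[1::-1])))
E
```

```text
[0.57210863 0.00186513 0.246     ] [0.6076153  0.03712186 0.2205    ] [0.60943354 0.03982891 0.184     ] dist 0.05003759030838659 ang -135.20237127144506
```

Call:
jog_arm(
  steps=".035 .006 0 0 0 0; .07 .012 0 0 0 0; .1 .017 0 0 0 0; .1125 .019 0 0 0 0; .1125 .019 0 0 0 0; .1125 .019 0 0 0 0",
)

```text
time: 7.5
eef_pos: [0.5728, 0.0012, 0.296]
orientation: [[-0.351, 0.936, -0.012], [0.936, 0.351, 0.0], [0.004, -0.011, -1.0]]
wrist_force: [0.5, 0.2, 1.1]
grip_width: 0.471
grip_force: 0.0
```

Call:
jog_arm(
  steps="0 0 -.015 0 0 0; 0 0 -.03 0 0 0; 0 0 -.045 0 0 0; 0 0 -.06 0 0 0; 0 0 -.071 0 0 0; 0 0 -.071 0 0 0",
)

```text
time: 8.1
eef_pos: [0.5721, 0.0008, 0.2249]
orientation: [[-0.35, 0.936, -0.013], [0.937, 0.351, -0.0], [0.004, -0.012, -1.0]]
wrist_force: [-0.1, -0.0, 0.4]
grip_width: 0.468
grip_force: 0.0
```

Call:
jog_arm(
  steps=".001 .0003 0 0 0 0; .001 .0003 0 0 0 0; .001 .0003 0 0 0 0; .001 .0003 0 0 0 0; .001 .0003 0 0 0 0; .001 .0003 0 0 0 0",
  grip=-1,
  squeeze=40,
)

```text
time: 8.7
eef_pos: [0.575, 0.0011, 0.227]
orientation: [[-0.35, 0.937, -0.009], [0.937, 0.35, -0.0], [0.003, -0.008, -1.0]]
wrist_force: [-3.2, -3.0, 6.0]
grip_width: 0.218
grip_force: 39.6
```

```bash
python3 - <<'E'
from h import *
s=observe();print(s['time'],s['eef_pos'],s['wrist_force'],s['torque'],s['grip_width'],s['grip_force'])
E
```

```text
8.7 [0.5749687  0.00110059 0.22695609] [-3.19364162 -3.0336038   5.98006702] [-0.38022544  0.44009411 -0.01035352] 0.21820954972792003 39.60631962516345
```

```bash
python3 - <<'E'
import numpy as np
q=lambda t:(np.round(50*np.array([np.cos(t),np.sin(t)]),1))
for i in range(36):
    t=np.radians(-133.4-10*i);a=q(t);b=q(t-np.radians(5));c=q(t-np.radians(10))
    print(i,round(-133.4-10*i-10,1),(b-a).round(1),(c-a).round(1))
E
```

```text
0 -143.4 [-3.   3.1] [-5.7  6.5]
1 -153.4 [-2.5  3.6] [-4.6  7.4]
2 -163.4 [-1.8  4. ] [-3.2  8.1]
3 -173.4 [-1.1  4.2] [-1.8  8.6]
4 -183.4 [-0.3  4.3] [-0.2  8.7]
5 -193.4 [0.4 4.3] [1.3 8.6]
6 -203.4 [1.2 4.2] [2.7 8.3]
7 -213.4 [1.9 3.9] [4.2 7.6]
8 -223.4 [2.5 3.6] [5.4 6.9]
9 -233.4 [3.1 3. ] [6.5 5.7]
10 -243.4 [3.6 2.5] [7.4 4.6]
11 -253.4 [4.  1.8] [8.1 3.2]
12 -263.4 [4.2 1.1] [8.6 1.8]
13 -273.4 [4.3 0.3] [8.7 0.2]
14 -283.4 [ 4.3 -0.4] [ 8.6 -1.3]
15 -293.4 [ 4.2 -1.2] [ 8.3 -2.7]
16 -303.4 [ 3.9 -1.9] [ 7.6 -4.2]
17 -313.4 [ 3.6 -2.5] [ 6.9 -5.4]
18 -323.4 [ 3.  -3.1] [ 5.7 -6.5]
19 -333.4 [ 2.5 -3.6] [ 4.6 -7.4]
20 -343.4 [ 1.8 -4. ] [ 3.2 -8.1]
21 -353.4 [ 1.1 -4.2] [ 1.8 -8.6]
22 -363.4 [ 0.3 -4.3] [ 0.2 -8.7]
23 -373.4 [-0.4 -4.3] [-1.3 -8.6]
24 -383.4 [-1.2 -4.2] [-2.7 -8.3]
25 -393.4 [-1.9 -3.9] [-4.2 -7.6]
26 -403.4 [-2.5 -3.6] [-5.4 -6.9]
27 -413.4 [-3.1 -3. ] [-6.5 -5.7]
28 -423.4 [-3.6 -2.5] [-7.4 -4.6]
29 -433.4 [-4.  -1.8] [-8.1 -3.2]
30 -443.4 [-4.2 -1.1] [-8.6 -1.8]
31 -453.4 [-4.3 -0.3] [-8.7 -0.2]
32 -463.4 [-4.3  0.4] [-8.6  1.3]
33 -473.4 [-4.2  1.2] [-8.3  2.7]
34 -483.4 [-3.9  1.9] [-7.6  4.2]
35 -493.4 [-3.6  2.5] [-6.9  5.4]
```

First a small move to relax the radial load, then four 10° calls clockwise.

Call:
jog_arm(
  steps="-.0012 -.0012 0 0 0 0; -.0012 -.0012 -.001 0 0 0; -.0012 -.0012 -.001 0 0 0",
)

```text
time: 9.0
eef_pos: [0.5751, 0.0007, 0.2269]
orientation: [[-0.35, 0.937, -0.005], [0.937, 0.35, 0.001], [0.003, -0.005, -1.0]]
wrist_force: [-1.8, -0.7, 10.3]
grip_width: 0.223
grip_force: 40.0
```

Call:
jog_arm(
  steps="-.003 .0031 0 0 0 0; -.0057 .0065 0 0 0 0; -.0057 .0065 0 0 0 0",
)

```text
time: 9.3
eef_pos: [0.5689, 0.0074, 0.2269]
orientation: [[-0.351, 0.936, -0.006], [0.936, 0.351, 0.001], [0.003, -0.005, -1.0]]
wrist_force: [-1.4, -0.2, 11.0]
grip_width: 0.222
grip_force: 40.0
```

Call:
jog_arm(
  steps="-.0025 .0036 0 0 0 0; -.0046 .0074 0 0 0 0; -.0046 .0074 0 0 0 0",
)

```text
time: 9.6
eef_pos: [0.5641, 0.015, 0.2268]
orientation: [[-0.351, 0.936, -0.007], [0.936, 0.351, 0.001], [0.003, -0.006, -1.0]]
wrist_force: [-3.0, -0.2, 11.6]
grip_width: 0.217
grip_force: 40.1
```

Call:
jog_arm(
  steps="-.0018 .004 0 0 0 0; -.0032 .0081 0 0 0 0; -.0032 .0081 0 0 0 0",
)

```text
time: 9.9
eef_pos: [0.5607, 0.0232, 0.2268]
orientation: [[-0.351, 0.936, -0.007], [0.936, 0.351, 0.001], [0.003, -0.006, -1.0]]
wrist_force: [-3.0, -0.7, 12.3]
grip_width: 0.22
grip_force: 40.2
```

Call:
jog_arm(
  steps="-.0011 .0042 0 0 0 0; -.0018 .0086 0 0 0 0; -.0018 .0086 0 0 0 0",
)

```text
time: 10.2
eef_pos: [0.5587, 0.0322, 0.2268]
orientation: [[-0.351, 0.936, -0.007], [0.936, 0.352, 0.001], [0.004, -0.006, -1.0]]
wrist_force: [-3.5, 0.9, 12.3]
grip_width: 0.221
grip_force: 40.2
```

Call:
jog_arm(
  steps="-.0015 .0043 .0015 0 0 0; -.0014 .0087 .004 0 0 0; -.0014 .0087 .004 0 0 0",
)

```text
time: 10.5
eef_pos: [0.5581, 0.0403, 0.2274]
orientation: [[-0.351, 0.936, -0.008], [0.936, 0.351, 0.002], [0.004, -0.007, -1.0]]
wrist_force: [6.0, 0.5, -15.2]
grip_width: 0.218
grip_force: 41.3
```

Call:
jog_arm(
  steps=".0004 .0043 0 0 0 0; .0013 .0086 0 0 0 0; .0013 .0086 0 0 0 0",
)

```text
time: 10.8
eef_pos: [0.5592, 0.0485, 0.2274]
orientation: [[-0.351, 0.936, -0.009], [0.936, 0.351, 0.001], [0.004, -0.008, -1.0]]
wrist_force: [5.9, -1.3, -14.4]
grip_width: 0.219
grip_force: 41.4
```

Call:
jog_arm(
  steps=".0012 .0042 0 0 0 0; .0027 .0083 0 0 0 0; .0027 .0083 0 0 0 0",
)

```text
time: 11.1
eef_pos: [0.5615, 0.0564, 0.2274]
orientation: [[-0.351, 0.936, -0.009], [0.936, 0.351, 0.0], [0.003, -0.009, -1.0]]
wrist_force: [5.0, -0.9, -15.0]
grip_width: 0.218
grip_force: 41.3
```

Call:
jog_arm(
  steps=".0019 .0039 0 0 0 0; .0042 .0076 0 0 0 0; .0042 .0076 0 0 0 0",
)

```text
time: 11.4
eef_pos: [0.5652, 0.0639, 0.2274]
orientation: [[-0.351, 0.936, -0.011], [0.936, 0.351, -0.0], [0.003, -0.01, -1.0]]
wrist_force: [4.2, -1.5, -17.2]
grip_width: 0.219
grip_force: 41.2
```

Call:
jog_arm(
  steps=".0025 .0036 0 0 0 0; .0054 .0069 0 0 0 0; .0054 .0069 0 0 0 0",
)

```text
time: 11.7
eef_pos: [0.5702, 0.0708, 0.2276]
orientation: [[-0.351, 0.936, -0.012], [0.936, 0.351, -0.001], [0.003, -0.011, -1.0]]
wrist_force: [4.7, -3.2, -22.7]
grip_width: 0.22
grip_force: 40.7
```

Call:
jog_arm(
  steps=".0031 .003 0 0 0 0; .0065 .0057 0 0 0 0; .0065 .0057 0 0 0 0",
)

```text
time: 12.0
eef_pos: [0.5764, 0.0768, 0.2277]
orientation: [[-0.351, 0.936, -0.012], [0.936, 0.351, -0.0], [0.004, -0.012, -1.0]]
wrist_force: [3.0, -3.5, -25.8]
grip_width: 0.219
grip_force: 40.4
```

Call:
jog_arm(
  steps=".0036 .0025 0 0 0 0; .0074 .0046 0 0 0 0; .0074 .0046 0 0 0 0",
)

```text
time: 12.3
eef_pos: [0.5834, 0.0815, 0.2277]
orientation: [[-0.351, 0.936, -0.013], [0.936, 0.351, -0.0], [0.004, -0.012, -1.0]]
wrist_force: [2.6, -1.5, -25.7]
grip_width: 0.224
grip_force: 40.5
```

Call:
jog_arm(
  steps=".004 .0018 0 0 0 0; .0081 .0032 0 0 0 0; .0081 .0032 0 0 0 0",
)

```text
time: 12.6
eef_pos: [0.5894, 0.0844, 0.2276]
orientation: [[-0.351, 0.936, -0.018], [0.936, 0.351, -0.001], [0.005, -0.017, -1.0]]
wrist_force: [-4.1, -3.2, -22.4]
grip_width: 0.223
grip_force: 41.0
```

Call:
jog_arm(
  steps="0 0 -.0015 0 0 0; 0 0 -.003 0 0 0; 0 0 -.003 0 0 0",
)

```text
time: 12.9
eef_pos: [0.5896, 0.0846, 0.2273]
orientation: [[-0.351, 0.936, -0.015], [0.936, 0.351, -0.001], [0.004, -0.015, -1.0]]
wrist_force: [-7.8, -3.9, -7.1]
grip_width: 0.221
grip_force: 42.4
```

Call:
jog_arm(
  steps=".002 .0006 0 0 0 0; .0042 .0011 0 0 0 0; .0042 .0011 0 0 0 0",
)

```text
time: 13.2
eef_pos: [0.592, 0.0854, 0.2272]
orientation: [[-0.351, 0.936, -0.019], [0.936, 0.351, -0.002], [0.005, -0.019, -1.0]]
wrist_force: [-12.6, -5.4, -3.3]
grip_width: 0.221
grip_force: 42.9
```

Call:
jog_arm(
  steps=".002 .0004 0 0 0 0; .0044 .0007 0 0 0 0; .0044 .0007 0 0 0 0",
)

```text
time: 13.5
eef_pos: [0.5962, 0.0867, 0.2272]
orientation: [[-0.352, 0.936, -0.019], [0.936, 0.352, -0.002], [0.005, -0.019, -1.0]]
wrist_force: [-12.3, -4.6, -2.9]
grip_width: 0.219
grip_force: 42.9
```

The wheel bites with the measured TCP at about (0.5895, 0.0845), where the tangential load rises from about 0 to 9 and then 14 N. One full turn brings the loaded TCP back to that same point. Next I'll print rows for the driven part.

```bash
python3 - <<'E'
import numpy as np
q=lambda t:(np.round(50*np.array([np.cos(np.radians(t)),np.sin(np.radians(t))]),1))
for i in range(8):
    t=-263.4-40*i;print(t-40,'; '.join('%.4f %.4f 0 0 0 0'%tuple((q(t-5*k)-q(t))/1000) for k in range(1,9)))
P=np.array([[.5751,.0007],[.5689,.0074],[.5641,.015],[.5607,.0232],[.5587,.0322],[.5581,.0403],[.5592,.0485],[.5615,.0564],[.5652,.0639],[.5702,.0708],[.5764,.0768],[.5834,.0815],[.5895,.0845],[.5962,.0867]])
A=np.c_[2*P,np.ones(len(P))];x=np.linalg.lstsq(A,(P**2).sum(1),rcond=None)[0];print(x[:2],np.sqrt(x[2]+x[:2]@x[:2]))
d=P-x[:2];print(np.degrees(np.unwrap(np.arctan2(d[:,1],d[:,0]))).round(1))
E
```

```text
-303.4 0.0043 0.0003 0 0 0 0; 0.0087 0.0002 0 0 0 0; 0.0130 -0.0002 0 0 0 0; 0.0173 -0.0011 0 0 0 0; 0.0215 -0.0023 0 0 0 0; 0.0256 -0.0038 0 0 0 0; 0.0295 -0.0057 0 0 0 0; 0.0332 -0.0080 0 0 0 0
-343.4 0.0036 -0.0025 0 0 0 0; 0.0069 -0.0054 0 0 0 0; 0.0099 -0.0085 0 0 0 0; 0.0126 -0.0119 0 0 0 0; 0.0151 -0.0155 0 0 0 0; 0.0172 -0.0193 0 0 0 0; 0.0190 -0.0233 0 0 0 0; 0.0204 -0.0274 0 0 0 0
-383.4 0.0011 -0.0042 0 0 0 0; 0.0018 -0.0086 0 0 0 0; 0.0021 -0.0129 0 0 0 0; 0.0020 -0.0173 0 0 0 0; 0.0016 -0.0216 0 0 0 0; 0.0007 -0.0259 0 0 0 0; -0.0005 -0.0301 0 0 0 0; -0.0020 -0.0342 0 0 0 0
-423.4 -0.0019 -0.0039 0 0 0 0; -0.0042 -0.0076 0 0 0 0; -0.0067 -0.0112 0 0 0 0; -0.0096 -0.0145 0 0 0 0; -0.0127 -0.0175 0 0 0 0; -0.0161 -0.0202 0 0 0 0; -0.0197 -0.0227 0 0 0 0; -0.0235 -0.0248 0 0 0 0
-463.4 -0.0040 -0.0018 0 0 0 0; -0.0081 -0.0032 0 0 0 0; -0.0123 -0.0043 0 0 0 0; -0.0167 -0.0050 0 0 0 0; -0.0210 -0.0053 0 0 0 0; -0.0254 -0.0052 0 0 0 0; -0.0297 -0.0048 0 0 0 0; -0.0340 -0.0039 0 0 0 0
-503.4 -0.0042 0.0012 0 0 0 0; -0.0083 0.0027 0 0 0 0; -0.0122 0.0046 0 0 0 0; -0.0159 0.0069 0 0 0 0; -0.0195 0.0094 0 0 0 0; -0.0228 0.0123 0 0 0 0; -0.0258 0.0154 0 0 0 0; -0.0285 0.0188 0 0 0 0
-543.4 -0.0025 0.0036 0 0 0 0; -0.0046 0.0074 0 0 0 0; -0.0064 0.0114 0 0 0 0; -0.0078 0.0155 0 0 0 0; -0.0089 0.0197 0 0 0 0; -0.0096 0.0241 0 0 0 0; -0.0099 0.0284 0 0 0 0; -0.0098 0.0328 0 0 0 0
-583.4 0.0004 0.0043 0 0 0 0; 0.0013 0.0086 0 0 0 0; 0.0025 0.0128 0 0 0 0; 0.0040 0.0169 0 0 0 0; 0.0059 0.0208 0 0 0 0; 0.0082 0.0245 0 0 0 0; 0.0107 0.0281 0 0 0 0; 0.0136 0.0314 0 0 0 0
[0.6079881  0.03829622] 0.049802390257941954
[-131.2 -141.7 -152.  -162.3 -172.9 -182.3 -191.8 -201.3 -210.9 -220.7
 -230.6 -240.4 -248.2 -256.3]
```

Call:
jog_arm(
  steps="0.0043 0.0003 0 0 0 0; 0.0087 0.0002 0 0 0 0; 0.0130 -0.0002 0 0 0 0; 0.0173 -0.0011 0 0 0 0; 0.0215 -0.0023 0 0 0 0; 0.0256 -0.0038 0 0 0 0; 0.0295 -0.0057 0 0 0 0; 0.0332 -0.0080 0 0 0 0",
)

```text
time: 14.3
eef_pos: [0.6288, 0.0839, 0.2273]
orientation: [[-0.355, 0.935, -0.02], [0.935, 0.355, 0.006], [0.012, -0.017, -1.0]]
wrist_force: [-13.4, 3.9, -5.1]
grip_width: 0.219
grip_force: 42.7
```

Call:
jog_arm(
  steps="0.0036 -0.0025 0 0 0 0; 0.0069 -0.0054 0 0 0 0; 0.0099 -0.0085 0 0 0 0; 0.0126 -0.0119 0 0 0 0; 0.0151 -0.0155 0 0 0 0; 0.0172 -0.0193 0 0 0 0; 0.0190 -0.0233 0 0 0 0; 0.0204 -0.0274 0 0 0 0",
)

```text
time: 15.1
eef_pos: [0.6519, 0.0623, 0.2274]
orientation: [[-0.358, 0.934, -0.014], [0.934, 0.358, 0.015], [0.019, -0.008, -1.0]]
wrist_force: [-6.5, 12.9, -10.9]
grip_width: 0.221
grip_force: 41.8
```

Call:
jog_arm(
  steps="0.0011 -0.0042 -.0005 0 0 0; 0.0018 -0.0086 -.001 0 0 0; 0.0021 -0.0129 -.0015 0 0 0; 0.0020 -0.0173 -.0015 0 0 0; 0.0016 -0.0216 -.0015 0 0 0; 0.0007 -0.0259 -.0015 0 0 0; -0.0005 -0.0301 -.0015 0 0 0; -0.0020 -0.0342 -.0015 0 0 0",
)

```text
time: 15.9
eef_pos: [0.6569, 0.0289, 0.2275]
orientation: [[-0.358, 0.934, 0.002], [0.934, 0.358, 0.017], [0.015, 0.008, -1.0]]
wrist_force: [8.0, 13.4, -16.0]
grip_width: 0.219
grip_force: 41.4
```

Call:
jog_arm(
  steps="-0.0019 -0.0039 0 0 0 0; -0.0042 -0.0076 0 0 0 0; -0.0067 -0.0112 0 0 0 0; -0.0096 -0.0145 0 0 0 0; -0.0127 -0.0175 0 0 0 0; -0.0161 -0.0202 0 0 0 0; -0.0197 -0.0227 0 0 0 0; -0.0235 -0.0248 0 0 0 0",
)

```text
time: 16.7
eef_pos: [0.6369, -0.0023, 0.2276]
orientation: [[-0.354, 0.935, 0.009], [0.935, 0.354, 0.009], [0.005, 0.011, -1.0]]
wrist_force: [15.5, 3.9, -19.6]
grip_width: 0.219
grip_force: 41.2
```

Call:
jog_arm(
  steps="-0.0040 -0.0018 0 0 0 0; -0.0081 -0.0032 0 0 0 0; -0.0123 -0.0043 0 0 0 0; -0.0167 -0.0050 0 0 0 0; -0.0210 -0.0053 0 0 0 0; -0.0254 -0.0052 0 0 0 0; -0.0297 -0.0048 0 0 0 0; -0.0340 -0.0039 0 0 0 0",
)

```text
time: 17.5
eef_pos: [0.6029, -0.0114, 0.2275]
orientation: [[-0.35, 0.937, 0.008], [0.937, 0.35, 0.002], [-0.001, 0.008, -1.0]]
wrist_force: [13.9, -3.4, -19.1]
grip_width: 0.215
grip_force: 41.1
```

Call:
jog_arm(
  steps="-0.0042 0.0012 -.001 0 0 0; -0.0083 0.0027 -.002 0 0 0; -0.0122 0.0046 -.0025 0 0 0; -0.0159 0.0069 -.0025 0 0 0; -0.0195 0.0094 -.0025 0 0 0; -0.0228 0.0123 -.0025 0 0 0; -0.0258 0.0154 -.0025 0 0 0; -0.0285 0.0188 -.0025 0 0 0",
)

```text
time: 18.3
eef_pos: [0.5738, 0.0022, 0.2271]
orientation: [[-0.346, 0.938, 0.007], [0.938, 0.346, -0.005], [-0.007, 0.005, -1.0]]
wrist_force: [6.5, -14.3, 0.3]
grip_width: 0.221
grip_force: 43.0
```

Call:
jog_arm(
  steps="-0.0025 0.0036 0 0 0 0; -0.0046 0.0074 0 0 0 0; -0.0064 0.0114 0 0 0 0; -0.0078 0.0155 0 0 0 0; -0.0089 0.0197 0 0 0 0; -0.0096 0.0241 0 0 0 0; -0.0099 0.0284 0 0 0 0; -0.0098 0.0328 0 0 0 0",
)

```text
time: 19.1
eef_pos: [0.5587, 0.0339, 0.2269]
orientation: [[-0.345, 0.938, -0.004], [0.938, 0.345, -0.008], [-0.006, -0.007, -1.0]]
wrist_force: [-5.2, -15.1, 13.0]
grip_width: 0.218
grip_force: 44.3
```

Call:
jog_arm(
  steps="0.0004 0.0043 .0005 0 0 0; 0.0013 0.0086 .001 0 0 0; 0.0025 0.0128 .0012 0 0 0; 0.0040 0.0169 .0012 0 0 0; 0.0059 0.0208 .0012 0 0 0; 0.0082 0.0245 .0012 0 0 0; 0.0107 0.0281 .0012 0 0 0; 0.0136 0.0314 .0012 0 0 0",
)

```text
time: 19.9
eef_pos: [0.5685, 0.0683, 0.2269]
orientation: [[-0.348, 0.937, -0.013], [0.937, 0.348, -0.005], [-0.001, -0.014, -1.0]]
wrist_force: [-11.1, -9.4, 10.8]
grip_width: 0.227
grip_force: 44.3
```

Call:
jog_arm(
  steps=".0031 .003 0 0 0 0; .0065 .0057 0 0 0 0; .0101 .0082 0 0 0 0; .0139 .0103 0 0 0 0",
)

```text
time: 20.3
eef_pos: [0.5816, 0.0805, 0.2269]
orientation: [[-0.35, 0.937, -0.014], [0.937, 0.35, -0.003], [0.002, -0.014, -1.0]]
wrist_force: [-12.8, -6.3, 9.8]
grip_width: 0.22
grip_force: 44.3
```

Call:
jog_arm(
  steps=".002 .001 0 0 0 0; .004 .0018 0 0 0 0; .006 .0026 0 0 0 0; .006 .0026 0 0 0 0",
)

```text
time: 20.7
eef_pos: [0.5879, 0.0839, 0.227]
orientation: [[-0.351, 0.936, -0.013], [0.937, 0.351, -0.002], [0.003, -0.013, -1.0]]
wrist_force: [-12.2, -5.4, 9.3]
grip_width: 0.222
grip_force: 44.1
```

Call:
jog_arm(
  steps=".0013 .0005 0 0 0 0; .0013 .0005 0 0 0 0",
)

```text
time: 20.9
eef_pos: [0.589, 0.0844, 0.2269]
orientation: [[-0.351, 0.936, -0.013], [0.937, 0.351, -0.002], [0.003, -0.013, -1.0]]
wrist_force: [-12.0, -5.4, 9.0]
grip_width: 0.217
grip_force: 44.1
```

The loaded TCP is within 0.5 mm of the bite point after one turn. I'll unload the tangential force and then let go.

Call:
jog_arm(
  steps="-.002 -.0008 .0005 0 0 0; -.004 -.0016 .001 0 0 0; -.0048 -.002 .001 0 0 0; -.0048 -.002 .001 0 0 0",
)

```text
time: 21.3
eef_pos: [0.5883, 0.084, 0.227]
orientation: [[-0.351, 0.936, -0.005], [0.936, 0.351, 0.002], [0.004, -0.004, -1.0]]
wrist_force: [-3.5, -1.5, 7.0]
grip_width: 0.221
grip_force: 43.6
```

Call:
jog_arm(
  steps="-.0012 -.0005 .001 0 0 0; -.0012 -.0005 .001 0 0 0",
)

```text
time: 21.5
eef_pos: [0.5874, 0.0836, 0.227]
orientation: [[-0.351, 0.936, -0.005], [0.936, 0.351, 0.003], [0.004, -0.003, -1.0]]
wrist_force: [-0.2, 0.6, 4.0]
grip_width: 0.224
grip_force: 43.4
```

Call:
jog_arm(
  steps="0 0 0 0 0 0; 0 0 0 0 0 0; 0 0 0 0 0 0; 0 0 0 0 0 0; 0 0 0 0 0 0",
  grip=-0.06,
)

```text
time: 22.0
eef_pos: [0.5857, 0.0819, 0.2253]
orientation: [[-0.35, 0.937, -0.009], [0.937, 0.35, 0.0], [0.004, -0.009, -1.0]]
wrist_force: [-0.0, -0.5, -0.2]
grip_width: 0.468
grip_force: 0.0
```

Call:
jog_arm(
  steps="0 0 .015 0 0 0; 0 0 .03 0 0 0; 0 0 .05 0 0 0; 0 0 .07 0 0 0; 0 0 .09 0 0 0; 0 0 .11 0 0 0; 0 0 .11 0 0 0",
)

```text
time: 22.7
eef_pos: [0.5873, 0.0825, 0.3382]
orientation: [[-0.35, 0.937, -0.003], [0.937, 0.35, 0.002], [0.003, -0.003, -1.0]]
wrist_force: [-0.3, -0.4, 0.3]
grip_width: 0.472
grip_force: 0.0
```

Call:
jog_arm(
  steps="-.035 0 0 0 0 0; -.07 0 0 0 0 0; -.1 0 0 0 0 0; -.13 0 0 0 0 0; -.13 0 0 0 0 0; -.13 0 0 0 0 0",
)

```text
time: 23.3
eef_pos: [0.4556, 0.0817, 0.3352]
orientation: [[-0.351, 0.936, -0.009], [0.936, 0.351, -0.0], [0.003, -0.009, -1.0]]
wrist_force: [0.9, -0.0, 0.0]
grip_width: 0.467
grip_force: 0.0
```

```bash
python3 - <<'E'
from h import *
s=observe();print(s['time'],s['eef_pos'],s['wrist_force'],s['dq'].round(3))
a=grab_frame('scene')['pixels'][180:330,250:370];b=grab_frame('side')['pixels'][195:360,235:395]
a=cv2.resize(a,(400,500),interpolation=cv2.INTER_CUBIC);b=cv2.resize(b,(400,412),interpolation=cv2.INTER_CUBIC)
cv2.imwrite('pics/end.png',np.hstack([a,np.vstack([b,np.zeros((88,400,3),np.uint8)])])[:,:,::-1])
E
```

```text
23.3 [0.45560328 0.0817342  0.33521841] [ 0.9097557  -0.02986971  0.04867593] [ 0.003  0.022  0.007 -0.046  0.003  0.002  0.   ]
```

View pics/end.png

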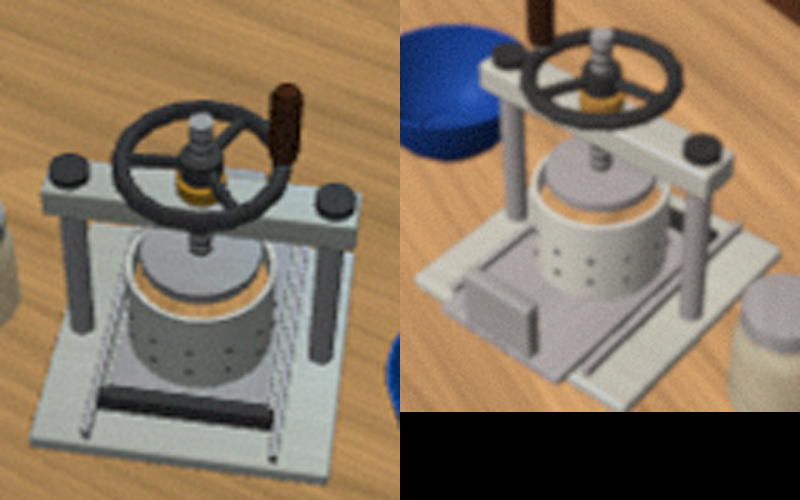

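The tray is home, with the mould under the plate and the black stop met at scene crop (185,405). The stem is lower, its top near (201,120) against 117 before. The knob now stands at about (285,125), the hand is clear and the bowl and jar haven't moved, so I'm handing in.

```bash
python3 -c "
from rig import *
print(sign_off())"
```

```text
the job is handed in; nothing more can be done
None
```

I pushed the tray fully home, turned the wheel one full turn clockwise from the bite (about 1° short at most, by the arm's position readings), let go and handed in at about 23 s; bowl and jar look unmoved, and the arm went nowhere near the spoon.

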